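# Weigh a sample biscuit and show its underside to the inspection camera

## Robot

A 6-joint arm with a two-finger parallel gripper is mounted at the origin on the work surface. World frame = base frame: x ahead of the robot, y to its left, z up, the work surface at z = 0. Lengths are in m, angles in rad, forces in N, time in s.
With the tool pointing down it reaches from about 0.25 to 0.725 m from the base axis. Payload 4 kg.
Tool frame: the origin (TCP) lies at the very end of the fingers, on their centre line; the grasp point (between the pads) lies 19 mm behind it; z points along the fingers, y is the line along which they close (so a half turn about z gives the same grasp; the last joint's range is limited). The gripper opens to 85 mm and grips with 20 to 120 N. Pads are 22 mm wide; open, the fingers measure 114 mm over their backs; the gripper's body (76 mm by 85 mm) begins 54 mm behind the grasp point. The pads swing forward as they close: fully open they stand 13 mm farther back than shut.
Start: joints at [1.248, 0.241, 0.005, 1.335, 0, 1.571], TCP at [0.159, 0.474, 0.231] pointing down, gripper open.
Joint ranges: [-2.72, 2.72], [-1.05, 1.87], [-1.09, 1.28], [-1.99, 2.15], [-1.42, 1.44], [-3.14, 3.14]. Speed limits (rad/s): [2.79, 2.79, 3.14, 3.14, 3.14, 3.14].

## Interface

Orientations are given as a unit quaternion [x, y, z, w].
In Python, from workcell import telemetry, vision, workorder gives the robot as it stands.
- The arm moves only by the shell command python3 -m inch 'ROWS'. ROWS is JSON, a list of rows, each a list of 3 entries, a list of its own where there are three numbers: the turn, a rotation vector about the tool's x, y, z scaled (see below), then the shift along the tool's x, y, z scaled (see below), then the closure, from -1 (fully open) to 1 (shut). A call has 1 to 10 rows; each row shifts and turns the commanded pose from where the row before left it, along the tool's axes as they then stand; what a row does not reach is not made up. The controller multiplies each number of a shift by 0.3 m and each number of a turn by 360 degrees. A row lasts 1/12 s, in which the tool goes at most 41.7 mm and 7.16 degrees, less where a joint would pass 70% of its speed; a pose out of reach is approached as far as the arm can. A call with a number of a shift or a turn outside -1 to 1 is refused whole. A call with a gripper value outside its range is refused whole. The fingers move at their own pace and stop on an object; the grip force is fixed at half the most. Time passes only in rows, so rows that do not move let the fingers close. It gives the time, the measured TCP pose, the force, the opening and the grip force at its end, in the units of the state.
- telemetry.get_obs(): the state, without advancing time (a new reading comes with each control period).
- vision.camera(name): name is "side" or "top" or "wrist"; returns a dict with "img" (400x640x3 uint8, red, green, blue), "fov_y" (degrees; the focal length in pixels is half the picture's height over the tangent of half this angle, whatever the lens; pixels are square), "cx", "cy" (the principal point, pixels), "D" ([k1, k2, p1, p2, k3] as OpenCV has them; the pictures are not rectified), "pose" (4x4, takes a point from camera to world coordinates). Camera axes: x right, y up, looking along -z (the intrinsics and any distortion apply to the point x, -y, -z); pixel columns grow to the right and rows downward; lengths in m; the calibration is good to about 2 mm. A picture is of the moment at which its call begins. There is no depth.
- workorder.job_done(): hands the job in; it is judged then, once.
The state is a dict: "clock": time; "joint_pos": joint angles; "joint_vel": joint speeds; "tau": joint torques, N m; "eef_pos": TCP position; "tool_rot": TCP orientation; "ft_force": force on the tool from outside, world axes, zero at the start; "ft_torque": the same for the moment, N m; "grip_width": finger opening in m; "grasp_force": force on a finger pad.
Only numpy, scipy, OpenCV 4.12 (cv2) and the standard library are available. Lean on these libraries where they do the work, as an engineer would, in place of code of your own. Each camera call takes 0.05 s, during which the arm holds its last target. There are 200 camera calls.

## Task

Check the bake of the sample: pick the one oblong biscuit off the wooden board, lay it flat in the middle of the kitchen scale's steel pan and let go of it for a good second so that the scale can settle. Then pick it up again and hold it in the air in front of the inspection camera with its underside to the lens: centred on the lens, about 12 cm from the glass, square to the lens axis, and turned so that its long side runs level. Finish holding it there, still in the gripper, and do not shift the other biscuits or the camera head.

Things in the scene. Friction and masses are not known exactly. Their poses are not given: they have to be found in the camera images.
- oblong: the sample: the only oblong biscuit, golden brown, 72 x 42 mm and 9 mm thick, about 25 g, with two rows of four dark dimples on top. Lies flat on the wooden board at the start. Origin at the centre of its underside, x along the 72 mm side, y along the 42 mm side, z up through the top. Pinch it across the 42 mm side
- square: a square biscuit of the same dough, 50 x 50 x 9 mm, flat on the board; to be left alone. Origin at the centre of its underside
- round1: a round biscuit, 62 mm across, 9 mm thick, flat on the board; to be left alone. Origin at the centre of its underside
- round2: another round biscuit of the same size, flat on the board; to be left alone. Origin at the centre of its underside
- board: the fixed flat wooden cooling board under the biscuits, 250 x 230 mm, 16 mm thick, no rim. Origin at the centre of its underside, z up. The four biscuits lie in two rows of two on it, about 108 mm apart, which one where is random
- scale: the fixed kitchen scale, 170 x 150 mm, white, with a flat steel pan on top; the display strip is on the side towards the robot. Origin at the centre of its underside, z up
- pan (a point): centre of the top face of the scale's steel pan, 38 mm above the table. The pan is flat, rimless, 130 mm (x) by 140 mm (y), rigid; axes as the scale's, z up
- camera: the inspection camera: fixed dark steel foot 110 x 110 mm, two aluminium cheeks, and between them a grey tilting head with a black 90 mm ring light round the lens; about 180 mm tall. Origin at the centre of the foot's underside, z up. The head pivots 90 mm above the table about this body's y and leans from straight up towards its -x (roughly to the robot) by 0.3 to 0.65 rad; stiff joint
- lens (a point): centre of the lens glass, at the front of the ring light, 66 mm from the pivot. z points out of the lens along the optical axis (up and leaning roughly towards the robot), y is level
- view (a point): the point in the air on the optical axis 120 mm out from the lens glass, where the middle of the biscuit's underside belongs; 230 to 270 mm above the table. Axes as the lens: z away from the lens, y level
Things that resemble listed ones, but are neither listed nor needed, are in the scene too. Of the things like the scale, leave any that is blue; of the rest the smaller one is meant.

How it is judged:
By the outcome, as a careful person would: the job done as asked, in the order asked, and still so for the second after the job is handed in, while the arm keeps its last pose, push and grip.
It also fails if it takes over 67 s, if anything falls off the work surface, if the arm or the gripper's body presses on something with over 40 N, if the wrist force passes 120 N, or if a joint passes its speed limit or range.

## Working session

There is one attempt and no reset: what is moved stays moved. The work goes in short steps, Python scripts to look and compute and a shell command to move; the robot and the scene stay as the last step left them, time stands still between calls to the robot, and variables do not carry over. Pictures are saved under pics/ and viewed, at most 10 in all, crops included, and the job is handed in when it is done.

```bash
ls; mkdir -p pics
python3 - <<'E'
from workcell import telemetry, vision
import cv2,numpy as np
print(telemetry.get_obs())
for n in ["top","side"]:
    c=vision.camera(n); cv2.imwrite(f"pics/{n}0.png",c["img"][:,:,::-1])
    np.save(f"pics/{n}0.npy",c,allow_pickle=True)
    print(n,c["fov_y"],c["cx"],c["cy"],c["D"],np.round(c["pose"],3).tolist())
E
```

```text
pics
{'clock': 0.0, 'joint_pos': array([1.24804616e+00, 2.41402996e-01, 3.71670619e-03, 1.33522615e+00,
       3.92819123e-06, 1.57079687e+00]), 'joint_vel': array([-0.00198218,  0.00017308,  0.00080037,  0.00049907,  0.00035333,
       -0.00037974]), 'tau': array([ 3.47891355e-04, -3.72318327e+01,  2.52407849e+01,  1.70116522e-02,
       -9.91597221e-05, -2.59610786e-07]), 'eef_pos': array([0.15838174, 0.47357051, 0.2304151 ]), 'tool_rot': array([ 1.60675755e-01,  9.87006678e-01, -1.04399213e-03, -1.71941834e-04]), 'ft_force': array([ 0.11811559, -0.01543768, -0.02158275]), 'ft_torque': array([-0.05594372, -0.00427515, -0.02802419]), 'grasp_force': 0.0, 'grip_width': 0.08545911887738954}
top 49.07975054004541 320.38592082503175 200.47976849139957 [-0.02728506  0.          0.          0.          0.        ] [[-0.024, 0.989, -0.147, 0.272], [-1.0, -0.027, -0.016, -0.016], [-0.02, 0.146, 0.989, 1.257], [0.0, 0.0, 0.0, 1.0]]
side 45.08568086346676 317.66820618637894 204.76173118974242 [-0.13108749  0.          0.          0.          0.        ] [[0.776, 0.428, -0.464, -0.135], [-0.631, 0.546, -0.551, -0.647], [0.018, 0.72, 0.694, 0.982], [0.0, 0.0, 0.0, 1.0]]
```

View pics/top0.png

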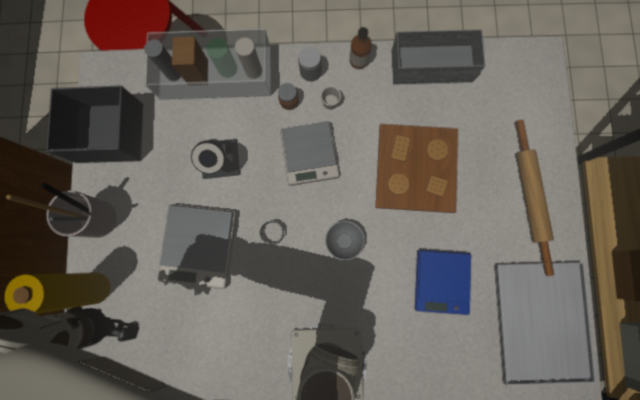

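View pics/side0.png

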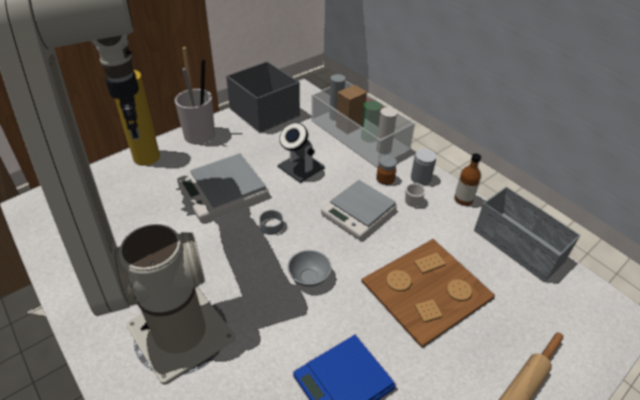

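```bash
cat > h.py <<'E'
import numpy as np, cv2
from workcell import telemetry, vision
from scipy.spatial.transform import Rotation as R
def load(n): return np.load(f"pics/{n}.npy",allow_pickle=True).item()
def snap(n,tag):
    c=vision.camera(n); np.save(f"pics/{tag}.npy",c,allow_pickle=True); cv2.imwrite(f"pics/{tag}.png",c["img"][:,:,::-1]); return c
def K(c):
    f=c["img"].shape[0]/2/np.tan(np.radians(c["fov_y"])/2)
    return np.array([[f,0,c["cx"]],[0,f,c["cy"]],[0,0,1]])
def rays(c,px):
    u=cv2.undistortPoints(np.float64(px).reshape(-1,1,2),K(c),np.float64(c["D"])).reshape(-1,2)
    d=np.c_[u[:,0],-u[:,1],-np.ones(len(u))]@np.array(c["pose"])[:3,:3].T
    return np.array(c["pose"])[:3,3],d/np.linalg.norm(d,axis=1,keepdims=True)
def onplane(c,px,z):
    o,d=rays(c,px); return o+d*((z-o[2])/d[:,2])[:,None]
def proj(c,P):
    T=np.linalg.inv(np.array(c["pose"])); p=np.atleast_2d(P)@T[:3,:3].T+T[:3,3]
    return cv2.projectPoints(p*[1,-1,-1],np.zeros(3),np.zeros(3),K(c),np.float64(c["D"]))[0].reshape(-1,2)
def tri(obs):
    A=np.zeros((3,3));b=np.zeros(3)
    for c,p in obs:
        o,d=rays(c,[p]);M=np.eye(3)-np.outer(d[0],d[0]);A+=M;b+=M@o
    X=np.linalg.solve(A,b); return X,[np.linalg.norm(proj(c,X)[0]-p) for c,p in obs]
E
python3 - <<'E'
from h import *
t=load("top0");s=load("side0")
for n,p,z in [("oblong",(401,148),.025),("scale",(309,148),.038),("cam",(216,157),0),("board",(417,168),.016)]: print(n,onplane(t,[p],z))
a=cv2.resize(t["img"][112:222,182:472],None,fx=2.75,fy=2.75,interpolation=cv2.INTER_CUBIC)
b=cv2.resize(s["img"][115:185,265:335],(290,290),interpolation=cv2.INTER_CUBIC)
d=cv2.resize(s["img"][235:335,360:500],(406,290),interpolation=cv2.INTER_CUBIC)
o=np.zeros((600,800,3),np.uint8);o[:a.shape[0],:a.shape[1]]=a;o[305:595,:290]=b;o[305:595,300:706]=d
o=np.clip(o*1.5,0,255).astype(np.uint8)
cv2.imwrite("pics/crop0.png",o[:,:,::-1])
E
```

```text
oblong [[ 0.6010874  -0.23220176  0.025     ]]
scale [[0.60520576 0.03298725 0.038     ]]
cam [[0.59649987 0.3108596  0.        ]]
board [[ 0.54280461 -0.27681171  0.016     ]]
```

View pics/crop0.png

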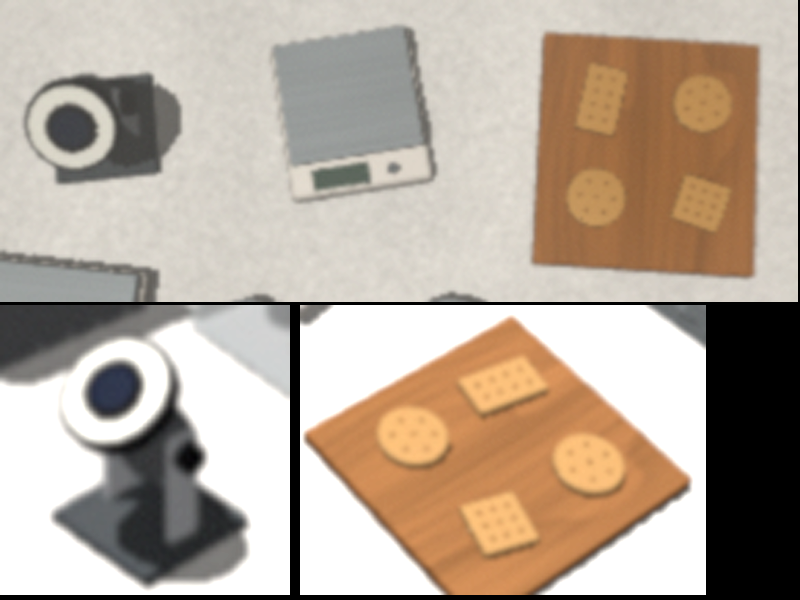

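Candidates in the top view are the small white scale at (311,153), the large white scale at (198,245) and the blue scale at (444,281). Blue is ruled out and the smaller of the other two is (311,153). The only oblong biscuit is at (401,148), with a 2x4 dimple pattern. The square is at (437,186) and the rounds are at (438,149) and (399,184). The camera's ring light is at about (208,157) in top and (293,136) in side.

```bash
cat > m.py <<'E'
from h import *
t=load("top0");s=load("side0")
def blob(c,mask,seed):
    n,l,st,ce=cv2.connectedComponentsWithStats(mask.astype(np.uint8),connectivity=4)
    y,x=np.nonzero(mask); i=np.argmin((x-seed[0])**2+(y-seed[1])**2)
    m=(l==l[y[i],x[i]]).astype(np.uint8)
    return max(cv2.findContours(m,cv2.RETR_EXTERNAL,cv2.CHAIN_APPROX_NONE)[0],key=len).reshape(-1,2),m
def rect(c,mask,seed,z):
    k,m=blob(c,mask,seed); P=onplane(c,k,z)[:,:2]
    (x,y),(w,h),a=cv2.minAreaRect(np.float32(P*1000)); return round(x,1),round(y,1),round(w,1),round(h,1),round(a,1)
def hsv(c): return [v.astype(int) for v in cv2.split(cv2.cvtColor(c["img"],cv2.COLOR_RGB2HSV))]
if __name__=="__main__":
    for nm,c,sd in [("top",t,dict(ob=(401,148),pan=(309,148),foot=(232,160),lens=(208,157),bp=(380,150))),("side",s,dict(ob=(430,262),pan=(365,203),foot=(300,172),lens=(293,135),bp=(400,250)))]:
        H,S,V=hsv(c)
        for k,(x,y) in sd.items(): print(nm,k,"hsv",H[y,x],S[y,x],V[y,x])
        bx=blob(c,(S>60)&(H<25),sd["bp"])[1]
        print(" biscuits:")
        x,y=sd["ob"]; thr=(V[y-3:y+4,x-3:x+4].mean()+V[sd["bp"][1],sd["bp"][0]])/2
        print("ob",rect(c,(V>thr)&(S>50)&(H<25),sd["ob"],.0235), "pan",rect(c,(abs(V-V[sd["pan"][1],sd["pan"][0]])<22)&(S>8)&(H>80)&(H<125),sd["pan"],.038))
        x,y=sd["lens"]; Vl=V[y,x]
        k,m=blob(c,V<110 if nm=="top" else V<125,sd["lens"]); print("lens",cv2.fitEllipse(k),len(k))
E
python3 m.py
python3 - <<'E'
from m import *
for c,x0,x1,y in [(t,188,250,157),(t,280,345,150),(s,275,312,136)]: print(c["img"][y,x0:x1].sum(1)//3)
E
```

```text
top ob hsv 17 136 126
top pan hsv 75 5 101
top foot hsv 30 9 56
top lens hsv 113 21 49
top bp hsv 13 141 105
 biscuits:
ob (603.0, -230.9, 40.1, 69.7, 74.6) pan (574.5, 90.8, 0.0, 0.0, 0.0)
lens ((207.46810913085938, 158.21046447753906), (16.981834411621094, 18.990848541259766), 110.93836975097656) 51
side ob hsv 16 129 168
side pan hsv 96 9 136
side foot hsv 110 26 30
side lens hsv 113 98 52
side bp hsv 15 10 204
 biscuits:
ob (412.3, 1164.7, 8.8, 0.0, -112.9) pan (606.0, 33.3, 124.0, 131.7, 7.8)
lens ((292.0, 135.0), (12.301706314086914, 14.869783401489258), 42.2625617980957) 38
[138 134 114  96 120 137 140 140 140 131  94  58  45  44  46  46  44  46
  45  46  46  47  46  46  47  45  44  45  59  98 130 140 141 140 131  94
  56  45  48  55  59  60  62  59  53  48  46  46  46  48  54  65  69  69
  70  69  69  69  71  94 130 140]
[140 141 137 124 113 106 104 103 103 102 102 102 102 102 102 102 101 101
 101 102 102 102 102 102 101 101 101 101 101 101 101 101 101 100 100 100
 100 100 100 100 101 101 101 101 101 101 101 101 100 101 101 100  98  91
  75  70  93 127 136 137 137 138 140 139 140]
[193 195 194 183 165 172 195 207 198 163 107  57  38  37  40  40  41  41
  41  41  39  35  36  75 139 187 210 213 202 166 106  50  69 128 173 191
 194]
```

Run:
```python
from m import *
L,e=tri([(t,(207.5,158.0)),(s,(291.8,135.3))]); print("lens",L,e)
C=[tri([(t,a),(s,b)]) for a,b in [((240.2,174.5),(301.2,182.6)),((237.6,139.3),(324.4,167.4)),((202.7,178.2),(277.6,165.7))]]
for c in C: print(c)
Q=np.array([c[0] for c in C]); print(np.linalg.norm(Q[0]-Q[1]),np.linalg.norm(Q[0]-Q[2]))
F=(Q[1]+Q[2])/2; print("foot",F); u=L-[F[0],F[1],.09]; print("lever",np.linalg.norm(u),u, "tilt",np.arctan2(np.hypot(u[0],u[1]),u[2]),"az",np.degrees(np.arctan2(u[1],u[0])))
print("foot az",np.degrees(np.arctan2(*(Q[1]-Q[0])[[1,0]])),np.degrees(np.arctan2(*(Q[0]-Q[2])[[1,0]]))+90)
H,S,V=hsv(t)
print("pan top",rect(t,(V<122)&(V>88)&(S<25),(309,148),.038))
Hs,Ss,Vs=hsv(s)
x=s["img"][262,380:480]; 
m=(Ss>100)&(Hs<25); print(Vs[m].mean())
print("ob side",[rect(s,m&(Vs>th),(430,262),.0235) for th in (140,148,155)])
for th in (75,85): 
  k,_=blob(t,V<th,(208,157)); print(cv2.fitEllipse(k))
```

```text
lens [0.55673074 0.29774807 0.14054981] [np.float64(0.6376531619257111), np.float64(0.5653937372980635)]
(array([0.54136394, 0.23738218, 0.00355592]), [np.float64(0.26398803087584755), np.float64(0.2517759442917938)])
(array([0.64526224, 0.24662835, 0.00574431]), [np.float64(0.6828450078536114), np.float64(0.6363791723133356)])
(array([0.53297627, 0.34867346, 0.00301634]), [np.float64(0.014283132664420712), np.float64(0.013088146357191886)])
0.10433186079501275 0.11160821428929854
foot [0.58911926 0.29765091 0.00438033]
lever 0.060035893921759224 [-3.23885168e-02  9.71606581e-05  5.05498081e-02] tilt 0.5698292704345771 az 179.82812183172246
foot az 5.085499366487515 4.310052824883712
pan top (591.7, 28.4, 172.4, 150.7, 7.8)
84.96839323079182
ob side [(615.5, -231.1, 44.3, 101.2, 73.4), (602.2, -228.5, 40.3, 71.1, 75.1), (601.9, -228.7, 37.9, 69.0, 74.0)]
((207.44915771484375, 158.19493103027344), (15.71778678894043, 17.225500106811523), 110.6722183227539)
((207.4990234375, 158.1340789794922), (15.826859474182129, 17.81321144104004), 115.21031951904297)
```

Checks: the oblong reads about 72x42 mm after the 1 px edge correction, and the foot is about 110 mm with a yaw of about 4.7°. The lens is at roughly (0.557, 0.298, 0.141). I'll add a helper that works out deltas in tool axes and units, then fly towards the oblong.

```bash
cat > goto.py <<'E'
from h import *
# usage: delta to target TCP pos (list) and target tool rotation (matrix with columns x,y,z): prints total turn units then shift units (after turning)
def frame(z,y): 
    z=np.array(z,float)/np.linalg.norm(z); y=np.array(y,float); y-=z*(y@z); y/=np.linalg.norm(y); return np.c_[np.cross(y,z),y,z]
def down(az): a=np.radians(az); return frame([0,0,-1],[np.cos(a),np.sin(a),0])
def delta(p,Rt=None):
    o=telemetry.get_obs(); R0=R.from_quat(o["tool_rot"]); 
    if Rt is None: Rt=R0.as_matrix()
    r=(R0.inv()*R.from_matrix(Rt)).as_rotvec(); d=Rt.T@(np.array(p)-o["eef_pos"])
    print("turn",np.round(np.degrees(r)/360,4),"rows",round(np.degrees(np.linalg.norm(r))/7.16,1)," shift",np.round(d/.3,4),"mm",np.round(d*1000,1))
    print("t %.2f"%o["clock"],"q",np.round(o["joint_pos"],2),"pos",np.round(o["eef_pos"],4),"F",np.round(o["ft_force"],1),"w",round(o["grip_width"],4))
E
python3 -c "
from goto import *
delta([.6025,-.2305,.23],down(74.6))"
```

```text
turn [-0.0003 -0.     -0.0086] rows 0.4  shift [-2.0504e+00 -1.8697e+00  1.6000e-03] mm [-6.151e+02 -5.609e+02  5.000e-01]
t 0.10 q [1.25 0.24 0.   1.34 0.   1.57] pos [0.1584 0.4736 0.2305] F [-0.8  0.3  0.2] w 0.0854
```

```bash
python3 -m inch '[[[0,0,-0.0086],[0,0,0],-1],[[0,0,0],[-0.05,-0.045,0],-1],[[0,0,0],[-0.08,-0.073,0],-1],[[0,0,0],[-0.08,-0.073,0],-1],[[0,0,0],[-0.08,-0.073,0],-1],[[0,0,0],[-0.08,-0.073,0],-1],[[0,0,0],[-0.08,-0.073,0],-1],[[0,0,0],[-0.08,-0.073,0],-1],[[0,0,0],[-0.08,-0.073,0],-1],[[0,0,0],[-0.08,-0.073,0],-1]]'; python3 -c "
from goto import *
delta([.6025,-.2305,.23],down(74.6))"
```

```text
clock: 0.93
eef_pos: [0.3083, 0.2357, 0.2311]
tool_rot: [0.134, 0.991, -0.0, -0.0]
ft_force: [0.9, -0.5, -0.2]
grip_width: 0.0854
grasp_force: 0.0
turn [-0.0001 -0.      0.0001] rows 0.0  shift [-1.3581 -1.2377  0.0035] mm [-407.4 -371.3    1.1]
t 0.93 q [ 0.65  0.02 -0.25  1.3  -0.    0.92] pos [0.3083 0.2357 0.2311] F [ 0.9 -0.5 -0.2] w 0.0854
```

```bash
python3 -m inch '[[[0,0,0],[-0.09,-0.082,0],-1],[[0,0,0],[-0.09,-0.082,0],-1],[[0,0,0],[-0.09,-0.082,0],-1],[[0,0,0],[-0.09,-0.082,0],-1],[[0,0,0],[-0.09,-0.082,0],-1],[[0,0,0],[-0.09,-0.082,0],-1],[[0,0,0],[-0.09,-0.082,0],-1],[[0,0,0],[-0.09,-0.082,0],-1],[[0,0,0],[-0.09,-0.082,0],-1],[[0,0,0],[-0.09,-0.082,0],-1]]' | head -2; python3 -m inch '[[[0,0,0],[-0.09,-0.082,0],-0.6],[[0,0,0],[-0.09,-0.082,0],-0.5],[[0,0,0],[-0.09,-0.082,0],-0.4],[[0,0,0],[-0.09,-0.082,0],-0.35],[[0,0,0],[-0.06,-0.055,0],-0.35],[[0,0,0],[-0.03,-0.032,0],-0.35],[[0,0,0],[-0.008,-0.005,0],-0.35],[[0,0,0],[0,0,0],-0.35],[[0,0,0],[0,0,0],-0.35]]'; python3 -c "
from goto import *
delta([.6025,-.2305,.1],down(74.6))
c=snap('wrist','w0'); T=np.array(c['pose']); print(c['fov_y'],c['D'],np.round(T,3).tolist())
o=telemetry.get_obs();M=R.from_quat(o['tool_rot']).as_matrix();print('cam in tool',np.round(M.T@(T[:3,3]-o['eef_pos']),3),np.round(M.T@T[:3,:3],2))
print(proj(c,[[.6025,-.2305,.025]]))"
```

```text
clock: 1.77
eef_pos: [0.5034, -0.0734, 0.2309]
clock: 2.52
eef_pos: [0.6015, -0.2288, 0.2308]
tool_rot: [0.134, 0.991, 0.0, -0.001]
ft_force: [0.4, 0.1, 0.7]
grip_width: 0.058
grasp_force: 0.0
turn [ 0.0001 -0.0002  0.0001] rows 0.0  shift [-0.0046 -0.0047  0.4359] mm [ -1.4  -1.4 130.8]
t 2.52 q [-0.36  0.54  0.45  1.48  0.   -0.1 ] pos [ 0.6015 -0.2288  0.2308] F [0.4 0.1 0.7] w 0.058
58.97349935866319 [-0.05680916  0.          0.          0.          0.        ] [[0.266, -0.918, -0.293, 0.525], [0.964, 0.254, 0.079, -0.208], [0.002, -0.303, 0.953, 0.374], [0.0, 0.0, 0.0, 1.0]]
cam in tool [ 0.079 -0.    -0.143] [[-0.    0.95  0.3 ]
 [ 1.    0.   -0.  ]
 [-0.    0.3  -0.95]]
[[317.51380964 170.33440217]]
```

View pics/w0.png

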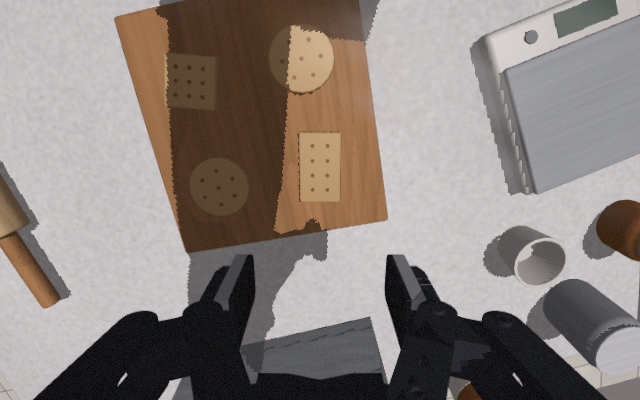

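The wrist picture shows the oblong (2x4 dimples) upright at about (320,167), between the fingers' line. The square is at (190,82) and the rounds are at (302,60) and (219,187). Next I'll measure it precisely.

Run:
```python
from m import *
from goto import *
c=load("w0"); H,S,V=hsv(c); print([(S[y,x],V[y,x],H[y,x]) for x,y in [(320,185),(360,180),(270,220),(310,225)]])
for th in (185,200):
    m=(V>th)&(S>70)&(H<30); m=cv2.morphologyEx(m.astype(np.uint8),cv2.MORPH_CLOSE,np.ones((3,3)))
    r=rect(c,m,(320,185),.025); print(th,r)
```

```text
[(np.int64(104), np.int64(186), np.int64(16)), (np.int64(133), np.int64(159), np.int64(13)), (np.int64(143), np.int64(73), np.int64(13)), (np.int64(139), np.int64(79), np.int64(13))]
185 (597.0, -226.8, 38.7, 60.3, 74.6)
200 (491.0, -201.3, 40.3, 29.0, 47.7)
```

Run:
```python
from m import *
from goto import *
c=load("w0"); H,S,V=hsv(c)
for th in (172,177):
    m=(V>th)&(S>70)&(H<30); m=cv2.morphologyEx(m.astype(np.uint8),cv2.MORPH_CLOSE,np.ones((5,5)))
    r=rect(c,m,(320,185),.025); print(th,r)
    m2=(S<120)&(V>150)&(S>70); r2=rect(c,m2,(320,185),.025); print(r2)
delta([r[0]/1000,r[1]/1000,.0175],down(74.6))
```

```text
172 (601.3, -227.8, 39.8, 71.1, 74.5)
(600.2, -227.6, 41.0, 70.9, 74.6)
177 (600.2, -227.6, 39.2, 69.2, 75.1)
(600.2, -227.6, 41.0, 70.9, 74.6)
turn [ 0.0001 -0.0002  0.0002] rows 0.0  shift [0.0051 0.0014 0.7123] mm [  1.5   0.4 213.7]
t 2.57 q [-0.36  0.54  0.45  1.48  0.   -0.1 ] pos [ 0.6016 -0.2284  0.2312] F [ 0.2  0.3 -0.1] w 0.0574
```

```bash
python3 -m inch '[[[0,0,0],[0,0,0.06],-0.35],[[0,0,0],[0,0,0.1],-0.35],[[0,0,0],[0,0,0.1],-0.35],[[0,0,0],[0,0,0.1],-0.35],[[0,0,0],[0,0,0.1],-0.35],[[0,0,0],[0,0,0.1],-0.35],[[0,0,0],[0,0,0.06],-0.35],[[0,0,0],[0,0,0.03],-0.35],[[0,0,0],[0,0,0],-0.35],[[0,0,0],[0,0,0],-0.35]]' ; python3 -c "
from goto import *
delta([.6015,-.2285,.0175],down(74.6))
c=snap('wrist','w1')"
```

```text
clock: 3.4
eef_pos: [0.6024, -0.2289, 0.0372]
tool_rot: [0.133, 0.991, -0.0, 0.0]
ft_force: [0.3, 0.3, 0.1]
grip_width: 0.0575
grasp_force: 0.0
turn [-0.      0.0001  0.0002] rows 0.0  shift [0.0031 0.0005 0.0658] mm [ 0.9  0.2 19.7]
t 3.40 q [-0.36  0.66  0.13  1.05  0.   -0.1 ] pos [ 0.6024 -0.2289  0.0372] F [0.3 0.3 0.1] w 0.0575
```

View pics/w1.png

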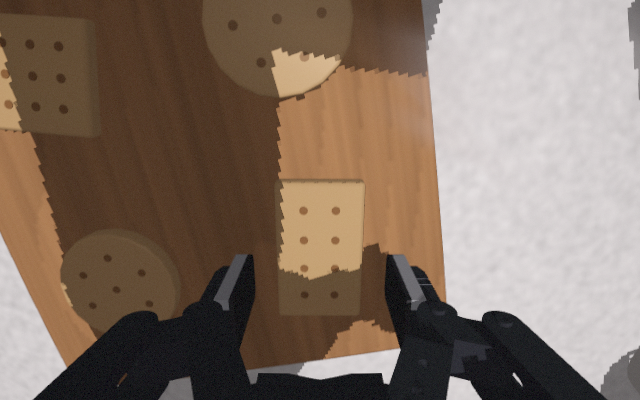

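Run:
```python
from goto import *
c=load("w1")
P=onplane(c,[(275.5,180),(364.5,180),(361.5,316.5),(279.5,316.5)],.025);print(np.round(P*1000,1),P.mean(0),[np.linalg.norm(P[i]-P[i-1]) for i in range(4)])
o=telemetry.get_obs();M=R.from_quat(o['tool_rot']).as_matrix();print(M.T@(P.mean(0)-o["eef_pos"]))
```

```text
[[ 559.8 -237.6   25. ]
 [ 570.5 -198.7   25. ]
 [ 641.4 -216.7   25. ]
 [ 630.1 -257.8   25. ]] [ 0.6004442 -0.2276955  0.025    ] [np.float64(0.07312173468279871), np.float64(0.040329609736333996), np.float64(0.07315891891721318), np.float64(0.042601194418605486)]
[0.0031848 0.0009284 0.013231 ]
```

```bash
python3 -m inch '[[[0,0,0],[0.005,0.001,0.025],-0.35],[[0,0,0],[0,0,0.02],-0.35],[[0,0,0],[0,0,0.012],-0.35],[[0,0,0],[0,0,0.006],-0.35],[[0,0,0],[0,0,0],-0.35],[[0,0,0],[0,0,0],-0.35]]' ; python3 -m inch '[[[0,0,0],[0,0,0],-0.2],[[0,0,0],[0,0,0],0],[[0,0,0],[0,0,0],0.2],[[0,0,0],[0,0,0],0.6],[[0,0,0],[0,0,0],1],[[0,0,0],[0,0,0],1],[[0,0,0],[0,0,0],1],[[0,0,0],[0,0,0],1]]'
```

```text
clock: 3.95
eef_pos: [0.6006, -0.2289, 0.0172]
tool_rot: [0.134, 0.991, 0.0, -0.0]
ft_force: [0.4, -0.0, -0.2]
grip_width: 0.0574
grasp_force: 0.0
clock: 4.62
eef_pos: [0.6012, -0.2291, 0.0181]
tool_rot: [0.134, 0.991, -0.0, 0.001]
ft_force: [-1.0, 0.4, 5.6]
grip_width: 0.0395
grasp_force: 61.0
```

```bash
python3 -m inch '[[[0,0,0],[0,0,-0.01],1],[[0,0,0],[0,0,-0.04],1],[[0,0,0],[0,0,-0.1],1],[[0,0,0],[0,0,-0.1],1],[[0,0,0],[0,0,-0.1],1],[[0,0,0],[0,0,-0.05],1],[[0,0,0],[0,0,0],1],[[0,0,0],[0,0,0],1]]' ; python3 -c "
from goto import *
delta([.606,.033,.16],down(74.6))
c=snap('wrist','w2');snap('side','s2')
import cv2
a=c['img'];b=cv2.resize(load('s2')['img'][150:320,330:520],None,fx=1.0,fy=1.0)
cv2.imwrite('pics/w2c.png',a[150:400,100:540,::-1])
print(proj(load('s2'),telemetry.get_obs()['eef_pos']))"
```

```text
clock: 5.28
eef_pos: [0.6013, -0.2291, 0.1387]
tool_rot: [0.134, 0.991, -0.0, 0.001]
ft_force: [-1.0, 0.5, -0.0]
grip_width: 0.0395
grasp_force: 60.5
turn [-0.      0.0004  0.    ] rows 0.0  shift [ 0.2168  0.8464 -0.0708] mm [ 65.  253.9 -21.3]
t 5.28 q [-0.36  0.57  0.26  1.26  0.   -0.1 ] pos [ 0.6013 -0.2291  0.1387] F [-1.   0.5 -0. ] w 0.0395
[[437.34929375 232.09749238]]
```

View pics/w2c.png

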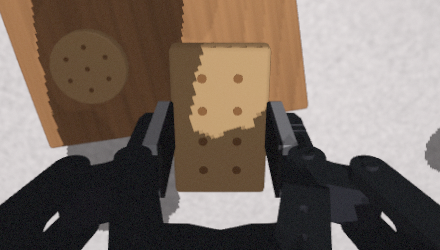

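Run:
```python
from goto import *
c=load("w2");o=telemetry.get_obs();z=o["eef_pos"][2]
M=R.from_quat(o['tool_rot']).as_matrix()
P=onplane(c,[(271.5,193.5),(371.5,194.5),(365.5,341.5),(272.5,341.5)],z+.0069)
print(np.round((P-o["eef_pos"])@M*1000,1),np.round((P.mean(0)-o["eef_pos"])@M*1000,1),[round(np.linalg.norm(P[i]-P[i-1])*1000,1) for i in range(4)])
```

```text
[[ 35.6 -19.6  -6.8]
 [ 35.2  21.5  -6.8]
 [-38.5  22.1  -7. ]
 [-38.5 -22.4  -7. ]] [-1.6  0.4 -6.9] [np.float64(74.1), np.float64(41.1), np.float64(73.7), np.float64(44.6)]
```

```bash
python3 -m inch '[[[0,0,0],[0.013,0.053,0],1],[[0,0,0],[0.026,0.1,0],1],[[0,0,0],[0.026,0.1,0],1],[[0,0,0],[0.026,0.1,0],1],[[0,0,0],[0.026,0.1,0],1],[[0,0,0],[0.026,0.1,0],1],[[0,0,0],[0.026,0.1,0],1],[[0,0,0],[0.026,0.1,0],1],[[0,0,0],[0.014,0.06,0],1],[[0,0,0],[0.006,0.03,0],1]]' |head -2;  python3 -m inch '[[[0,0,0],[0,0,0],1],[[0,0,0],[0,0,0],1]]'; python3 -c "
from goto import *
delta([.606,.032,.0405],down(74.6))
snap('top','t3')"
```

```text
clock: 6.22
eef_pos: [0.6041, 0.0358, 0.1356]
clock: 6.38
eef_pos: [0.6049, 0.0322, 0.1364]
tool_rot: [0.134, 0.991, -0.0, -0.001]
ft_force: [-0.2, -0.9, 0.1]
grip_width: 0.0399
grasp_force: 60.5
turn [-0.0002 -0.0003  0.0001] rows 0.0  shift [-3.600e-03  2.000e-04  3.196e-01] mm [-1.1  0.1 95.9]
t 6.38 q [ 0.05  0.5   0.14  1.21 -0.    0.32] pos [0.6049 0.0322 0.1364] F [-0.2 -0.9  0.1] w 0.0399
```

Run:
```python
from m import *
c=load("t3"); cv2.imwrite("pics/t3c.png",cv2.resize(c["img"][105:215,190:345],None,fx=5,fy=5,interpolation=cv2.INTER_CUBIC)[:,:,::-1])
```

```text
(no output)
```

View pics/t3c.png

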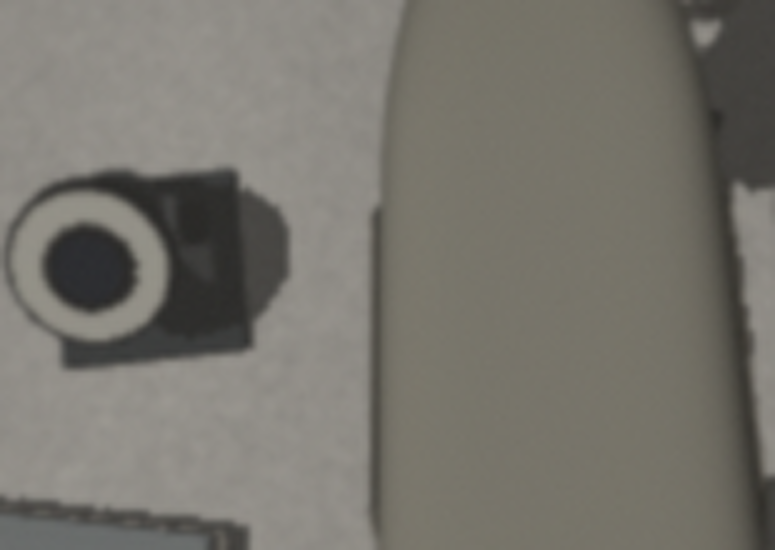

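```bash
python3 -m inch '[[[0,0,0],[-0.003,0,0.05],1],[[0,0,0],[0,0,0.1],1],[[0,0,0],[0,0,0.08],1],[[0,0,0],[0,0,0.05],1],[[0,0,0],[0,0,0.022],1],[[0,0,0],[0,0,0.012],1],[[0,0,0],[0,0,0],1],[[0,0,0],[0,0,0],1]]'
```

```text
clock: 7.1
eef_pos: [0.6074, 0.0312, 0.0442]
tool_rot: [0.135, 0.991, 0.0, 0.001]
ft_force: [0.1, -0.6, -0.3]
grip_width: 0.0397
grasp_force: 60.5
```

```bash
for i in 1 2; do python3 -m inch '[[[0,0,0],[0,0,0.003],1],[[0,0,0],[0,0,0],1],[[0,0,0],[0,0,0],1]]' | grep -E "eef|force"; done
```

```text
eef_pos: [0.6072, 0.0319, 0.0433]
ft_force: [-0.7, -0.8, -1.2]
grasp_force: 60.5
eef_pos: [0.6065, 0.0319, 0.0415]
ft_force: [0.3, -0.4, -0.1]
grasp_force: 60.5
```

```bash
for i in 1 2; do python3 -m inch '[[[0,0,0],[0,0,0.003],1],[[0,0,0],[0,0,0],1],[[0,0,0],[0,0,0],1]]' | grep -E "eef|ft_force"; done
```

```text
eef_pos: [0.6064, 0.0319, 0.0404]
ft_force: [-0.0, 1.1, -0.3]
eef_pos: [0.6066, 0.0319, 0.0401]
ft_force: [-1.5, -0.2, 3.5]
```

```bash
python3 -m inch '[[[0,0,0],[0,0,-0.002],0.3],[[0,0,0],[0,0,0],0],[[0,0,0],[0,0,0],-0.2],[[0,0,0],[0,0,0],-0.4],[[0,0,0],[0,0,0],-0.4],[[0,0,0],[0,0,0],-0.4]]' | grep -E "eef|ft_f|width"; python3 -m inch '[[[0,0,0],[0,0,-0.02],-0.4],[[0,0,0],[0,0,-0.06],-0.4],[[0,0,0],[0,0,-0.1],-0.4],[[0,0,0],[0,0,-0.1],-0.4],[[0,0,0],[0,0,-0.1],-0.4],[[0,0,0],[0,0,-0.06],-0.4],[[0,0,0],[0,0,-0.02],-0.4],[[0,0,0],[0,0,0],-0.4],[[0,0,0],[0,0,0],-0.4]]'; python3 -c "
from goto import *
delta([.606,.032,.0405],down(74.6))
snap('wrist','w4');snap('side','s4')
import cv2
s=load('s4')['img'][160:250,310:410];w=load('w4')['img']
cv2.imwrite('pics/w4c.png',w[:,:,::-1])"
```

```text
eef_pos: [0.6065, 0.0318, 0.04]
ft_force: [-0.3, 0.1, 0.3]
grip_width: 0.0596
clock: 9.35
eef_pos: [0.6061, 0.0318, 0.1775]
tool_rot: [0.134, 0.991, -0.0, -0.0]
ft_force: [0.7, 0.4, -0.1]
grip_width: 0.0594
grasp_force: 0.0
turn [-0.     -0.0001  0.    ] rows 0.0  shift [6.000e-04 4.000e-04 4.568e-01] mm [2.00e-01 1.00e-01 1.37e+02]
t 9.35 q [ 0.05  0.48  0.21  1.3  -0.    0.32] pos [0.6061 0.0318 0.1775] F [ 0.7  0.4 -0.1] w 0.0594
```

View pics/w4c.png

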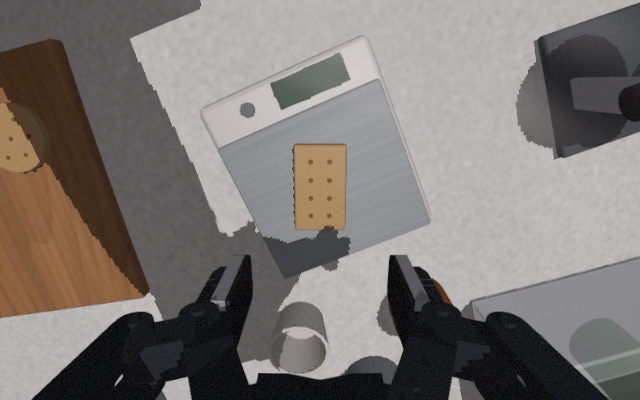

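Run:
```python
from m import *
from goto import *
c=load("w4")
P=onplane(c,[(220,147),(382,79),(430.5,220.5),(287,278)],.038);print(np.round(P*1000,1),P.mean(0),[round(np.linalg.norm(P[i]-P[i-1])*1000,1) for i in range(4)])
H,S,V=hsv(c)
m=(S>70)&(H<30)&(V>60); m=cv2.morphologyEx(m.astype(np.uint8),cv2.MORPH_CLOSE,np.ones((3,3)))
print("ob",rect(c,m,(320,187),.047))
s=load("s4");H,S,V=hsv(s);m=(S>70)&(H<30); u=proj(s,[.606,.032,.047])[0];print(u,"ob side",rect(s,m,u.astype(int),.046))
```

```text
[[553.  -36.2  38. ]
 [536.9 100.8  38. ]
 [660.9 116.2  38. ]
 [681.2 -19.1  38. ]] [0.60797393 0.0404305  0.038     ] [np.float64(129.4), np.float64(137.9), np.float64(125.0), np.float64(136.8)]
ob (605.1, 32.6, 41.5, 71.0, 74.5)
[363.16333851 199.57790396] ob side (605.3, 28.5, 45.1, 74.9, 74.6)
```

The biscuit lies flat at (320,187), but the pan's diagonals cross at about (331,186). That puts it about 8 mm off centre, so I'll regrasp it, recentre it and then let it settle.

```bash
python3 -m inch '[[[0,0,0],[0.004,0.002,0.05],-0.4],[[0,0,0],[0,0,0.1],-0.4],[[0,0,0],[0,0,0.1],-0.4],[[0,0,0],[0,0,0.1],-0.4],[[0,0,0],[0,0,0.06],-0.4],[[0,0,0],[0,0,0.03],-0.4],[[0,0,0],[0,0,0.012],-0.4],[[0,0,0],[0,0,0.003],-0.4],[[0,0,0],[0,0,0],-0.4],[[0,0,0],[0,0,0],-0.4]]' | grep -E "eef|ft_f|width"; python3 -m inch '[[[0,0,0],[0,0,0],-0.2],[[0,0,0],[0,0,0],0],[[0,0,0],[0,0,0],0.2],[[0,0,0],[0,0,0],0.6],[[0,0,0],[0,0,0],1],[[0,0,0],[0,0,0],1],[[0,0,0],[0,0,0],1],[[0,0,0],[0,0,0],1]]';python3 -m inch '[[[0,0,0],[0,0,-0.02],1],[[0,0,0],[0,0,-0.02],1],[[0,0,0],[0,0,0],1],[[0,0,0],[0,0,0],1]]';  python3 -c "
from goto import *
delta([.6085,.0395,.0405],down(74.6))"
```

```text
eef_pos: [0.6068, 0.0328, 0.0432]
ft_force: [-0.5, 1.1, 0.4]
grip_width: 0.0598
clock: 10.95
eef_pos: [0.6066, 0.0328, 0.0436]
tool_rot: [0.134, 0.991, 0.0, 0.001]
ft_force: [-0.5, 0.1, 4.6]
grip_width: 0.0386
grasp_force: 59.6
clock: 11.28
eef_pos: [0.6062, 0.0328, 0.0546]
tool_rot: [0.134, 0.991, 0.0, 0.001]
ft_force: [-0.6, 0.4, -0.3]
grip_width: 0.0385
grasp_force: 60.2
turn [0.0001 0.0003 0.    ] rows 0.0  shift [-0.0016  0.0236  0.0469] mm [-0.5  7.1 14.1]
t 11.28 q [0.05 0.57 0.03 1.02 0.   0.32] pos [0.6062 0.0328 0.0546] F [-0.6  0.4 -0.3] w 0.0385
```

```bash
python3 -m inch '[[[0,0,0],[-0.002,0.012,0],1],[[0,0,0],[0,0.012,0],1],[[0,0,0],[0,0,0.02],1],[[0,0,0],[0,0,0.01],1],[[0,0,0],[0,0,0],1],[[0,0,0],[0,0,0],1]]'| grep -E "eef|ft_f"; python3 -m inch '[[[0,0,0],[0,0,0.004],1],[[0,0,0],[0,0,0],1],[[0,0,0],[0,0,0],1]]' | grep -E "eef|ft_f"; python3 -m inch '[[[0,0,0],[0,0,0.004],1],[[0,0,0],[0,0,0],1],[[0,0,0],[0,0,0],1]]' | grep -E "eef|ft_f"
```

```text
eef_pos: [0.6075, 0.0395, 0.044]
ft_force: [0.4, -0.3, 0.0]
eef_pos: [0.6077, 0.0395, 0.0436]
ft_force: [-1.7, 0.1, 2.7]
eef_pos: [0.6078, 0.0395, 0.0436]
ft_force: [-3.8, -0.5, 10.3]
```

Contact. I'll ease off, open, lift and let it settle.

```bash
python3 -m inch '[[[0,0,0],[0,0,-0.005],1],[[0,0,0],[0,0,0],0.3],[[0,0,0],[0,0,0],0],[[0,0,0],[0,0,0],-0.2],[[0,0,0],[0,0,0],-0.4],[[0,0,0],[0,0,0],-0.4],[[0,0,0],[0,0,0],-0.4]]' | grep -E "eef|ft_f|width"; python3 -m inch '[[[0,0,0],[0,0,-0.02],-0.4],[[0,0,0],[0,0,-0.06],-0.4],[[0,0,0],[0,0,-0.1],-0.4],[[0,0,0],[0,0,-0.1],-0.4],[[0,0,0],[0,0,-0.1],-0.4],[[0,0,0],[0,0,-0.06],-0.4],[[0,0,0],[0,0,-0.02],-0.4],[[0,0,0],[0,0,0],-0.4],[[0,0,0],[0,0,0],-0.4]]';python3 -m inch '[[[0,0,0],[0,0,0],-0.4],[[0,0,0],[0,0,0],-0.4],[[0,0,0],[0,0,0],-0.4],[[0,0,0],[0,0,0],-0.4],[[0,0,0],[0,0,0],-0.4],[[0,0,0],[0,0,0],-0.4],[[0,0,0],[0,0,0],-0.4],[[0,0,0],[0,0,0],-0.4]]' | head -1
python3 - <<'E'
from m import *
from goto import *
c=snap('wrist','w5')
H,S,V=hsv(c)
m=(S>70)&(H<30)&(V>60); m=cv2.morphologyEx(m.astype(np.uint8),cv2.MORPH_CLOSE,np.ones((3,3)))
r=rect(c,m,proj(c,[.608,.0395,.047])[0],.047);print("ob",r)
m=((S<45)&(V>85)&(V<175)&(H>85)).astype(np.uint8)
print("pan",rect(c,cv2.morphologyEx(m,cv2.MORPH_OPEN,np.ones((5,5))),proj(c,[.608,.0395,.047])[0]+[45,0],.038))
delta([r[0]/1000,r[1]/1000,.0405],down(74.6))
E
```

```text
eef_pos: [0.608, 0.0395, 0.0436]
ft_force: [-0.2, -0.0, -0.2]
grip_width: 0.0597
clock: 13.62
eef_pos: [0.6076, 0.0395, 0.1811]
tool_rot: [0.134, 0.991, -0.0, -0.0]
ft_force: [-0.8, -0.3, 0.6]
grip_width: 0.0595
grasp_force: 0.0
clock: 14.28
ob (607.4, 40.0, 41.5, 72.0, 74.5)
pan (608.6, 38.2, 130.1, 140.2, 7.6)
turn [0. 0. 0.] rows 0.0  shift [0.0025 0.0009 0.4712] mm [  0.8   0.3 141.4]
t 14.33 q [ 0.06  0.48  0.23  1.32 -0.    0.33] pos [0.6081 0.0395 0.1819] F [-0.2  0.  -0.1] w 0.0595
```

View pics/w5.png

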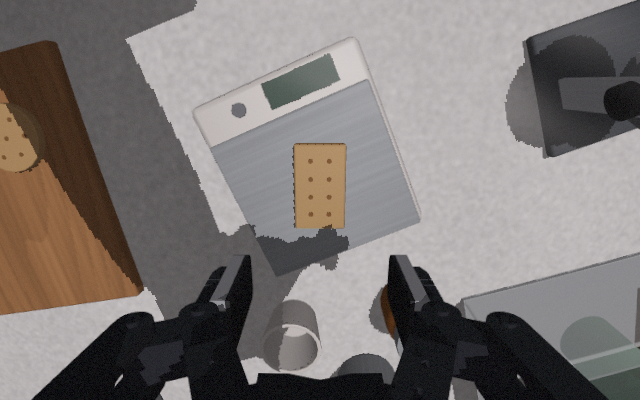

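Recentred: the pan fits 130x140 mm with its centre at (608.6,38.2), and the biscuit is at (607.4,40.0). It has been free for more than 1.5 s. Regrasping it now, deeper.

```bash
python3 -m inch '[[[0,0,0],[0.003,0.001,0.05],-0.4],[[0,0,0],[0,0,0.1],-0.4],[[0,0,0],[0,0,0.1],-0.4],[[0,0,0],[0,0,0.1],-0.4],[[0,0,0],[0,0,0.06],-0.4],[[0,0,0],[0,0,0.03],-0.4],[[0,0,0],[0,0,0.015],-0.4],[[0,0,0],[0,0,0.012],-0.4],[[0,0,0],[0,0,0],-0.4],[[0,0,0],[0,0,0],-0.4]]' | grep -E "eef|ft_f|width"
```

```text
eef_pos: [0.6084, 0.0402, 0.0431]
ft_force: [-0.4, -0.2, 0.1]
grip_width: 0.0598
```

```bash
python3 -m inch '[[[0,0,0],[0,0,0.008],-0.4],[[0,0,0],[0,0,0.002],-0.4],[[0,0,0],[0,0,0],-0.4],[[0,0,0],[0,0,0],-0.4]]' | grep -E "eef|ft_f|width";  python3 -m inch '[[[0,0,0],[0,0,0],-0.2],[[0,0,0],[0,0,0],0],[[0,0,0],[0,0,0],0.2],[[0,0,0],[0,0,0],0.6],[[0,0,0],[0,0,0],1],[[0,0,0],[0,0,0],1],[[0,0,0],[0,0,0],1],[[0,0,0],[0,0,0],1]]'
```

```text
eef_pos: [0.6074, 0.04, 0.0391]
ft_force: [0.4, -0.4, -0.5]
grip_width: 0.0598
clock: 16.17
eef_pos: [0.6076, 0.0401, 0.0393]
tool_rot: [0.134, 0.991, 0.0, 0.0]
ft_force: [-1.2, -0.1, 5.4]
grip_width: 0.0399
grasp_force: 60.9
```

```bash
cat > fin.py <<'E'
from goto import *
def target(foot,yaw,t,L=None):
    a=np.radians(yaw); ex=np.array([np.cos(a),np.sin(a),0]); n=-np.sin(t)*ex+np.array([0,0,np.cos(t)])
    if L is None: L=np.r_[foot,.09]+.066*n
    Rt=frame(-n,ex); return L,L+.12*n,Rt,n
E
python3 -m inch '[[[0,0,0],[0,0,-0.02],1],[[0,0,0],[0,0,-0.06],1],[[0,0,0],[0,0,-0.1],1],[[0,0,0],[0,0,-0.1],1],[[0,0,0],[0,0,-0.1],1],[[0,0,0],[0,0,-0.1],1],[[0,0,0],[0,0,-0.1],1],[[0,0,0],[0,0,-0.1],1],[[0,0,0],[0,0,-0.05],1],[[0,0,0],[0,0,0],1]]'
python3 - <<'E'
from fin import *
L,v,Rt,n=target([.592,.2977],4.7,.6); print(L,v,np.round(Rt,3))
delta([.44,.12,.27]); delta(v-Rt@[0,0,.0013],Rt)
E
```

```text
clock: 17.0
eef_pos: [0.6092, 0.0402, 0.2625]
tool_rot: [0.134, 0.991, 0.001, 0.004]
ft_force: [0.7, 0.1, -0.8]
grip_width: 0.0396
grasp_force: 60.5
[0.55485891 0.29464645 0.14447215] [0.48732965 0.28909453 0.24351242] [[-0.082  0.823  0.563]
 [ 0.997  0.068  0.046]
 [ 0.     0.565 -0.825]]
turn [ 0. -0.  0.] rows 0.0  shift [ 0.6141  0.1068 -0.0295] mm [184.2  32.   -8.9]
t 17.00 q [0.07 0.45 0.39 1.5  0.   0.33] pos [0.6092 0.0402 0.2625] F [ 0.7  0.1 -0.8] w 0.0396
turn [-0.0821 -0.0574  0.1882] rows 10.7  shift [ 0.8601 -0.3137 -0.1423] mm [258.  -94.1 -42.7]
t 17.00 q [0.07 0.45 0.39 1.5  0.   0.33] pos [0.6092 0.0402 0.2625] F [ 0.7  0.1 -0.8] w 0.0396
```

```bash
python3 -m inch '[[[0,0,0],[0.05,0.009,0],1],[[0,0,0],[0.1,0.018,0],1],[[0,0,0],[0.1,0.018,0],1],[[0,0,0],[0.1,0.018,0],1],[[0,0,0],[0.1,0.018,0],1],[[0,0,0],[0.1,0.018,0],1],[[0,0,0],[0.05,0.009,0],1],[[0,0,0],[0,0,0],1]]' | head -2; python3 -m inch '[[[-0.0055,-0.0038,0.0125],[0,0,0],1],[[-0.0055,-0.0038,0.0125],[0,0,0],1],[[-0.0055,-0.0038,0.0125],[0,0,0],1],[[-0.0055,-0.0038,0.0125],[0,0,0],1],[[-0.0055,-0.0038,0.0125],[0,0,0],1],[[-0.0055,-0.0038,0.0125],[0,0,0],1],[[-0.0055,-0.0038,0.0125],[0,0,0],1],[[-0.0055,-0.0038,0.0125],[0,0,0],1],[[-0.0055,-0.0038,0.0125],[0,0,0],1],[[-0.0055,-0.0038,0.0125],[0,0,0],1]]' | head -3
python3 - <<'E'
from fin import *
L,v,Rt,n=target([.592,.2977],4.7,.6)
delta(v-Rt@[0,0,.0013],Rt)
E
```

```text
clock: 17.67
eef_pos: [0.4387, 0.1198, 0.2566]
clock: 18.5
eef_pos: [0.4425, 0.1183, 0.2567]
tool_rot: [0.5, 0.842, 0.15, 0.137]
turn [-0.0285 -0.0195  0.0622] rows 3.6  shift [0.5552 0.1366 0.1423] mm [166.6  41.   42.7]
t 18.50 q [ 0.25 -0.17 -0.44  0.89  0.02  1.32] pos [0.4425 0.1183 0.2567] F [0.6 0.  0.3] w 0.04
```

```bash
python3 -m inch '[[[-0.0057,-0.0039,0.0125],[0,0,0],1],[[-0.0057,-0.0039,0.0125],[0,0,0],1],[[-0.0057,-0.0039,0.0125],[0,0,0],1],[[-0.0057,-0.0039,0.0125],[0,0,0],1],[[-0.0057,-0.0039,0.0125],[0,0,0],1]]' | head -3; python3 -m inch '[[[0,0,0],[0.05,0.01,0.005],1],[[0,0,0],[0.08,0.02,0.01],1],[[0,0,0],[0.08,0.02,0.01],1],[[0,0,0],[0.08,0.02,0.01],1],[[0,0,0],[0.08,0.02,0.01],1],[[0,0,0],[0.08,0.02,0.01],1],[[0,0,0],[0.07,0.02,0.01],1],[[0,0,0],[0.03,0.006,0.005],1],[[0,0,0],[0,0,0],1],[[0,0,0],[0,0,0],1]]'
python3 - <<'E'
from fin import *
L,v,Rt,n=target([.592,.2977],4.7,.6)
delta(v-Rt@[0,0,.0013],Rt)
for k in ("wrist","top","side"): snap(k,k+"6")
for k in ("wrist","top","side"): print(k,np.round(proj(load(k+"6"),L),1))
t=load("top6")["img"];s=load("side6")["img"]
o=np.zeros((600,800,3),np.uint8);o[:375,:600]=cv2.resize(load("wrist6")["img"],(600,375))
o[380:600,:280]=cv2.resize(t[110:220,160:300],(280,220));o[380:600,300:580]=cv2.resize(s[70:180,230:370],(280,220))
cv2.imwrite("pics/c6.png",np.clip(o*1.3,0,255).astype(np.uint8)[:,:,::-1])
E
```

```text
clock: 18.92
eef_pos: [0.4423, 0.1182, 0.2567]
tool_rot: [0.648, 0.702, 0.218, 0.2]
clock: 19.75
eef_pos: [0.4733, 0.2867, 0.262]
tool_rot: [0.646, 0.704, 0.216, 0.2]
ft_force: [0.1, -0.3, -1.4]
grip_width: 0.0398
grasp_force: 60.5
turn [-0.0004 -0.0001  0.0006] rows 0.0  shift [0.004  0.0041 0.0732] mm [ 1.2  1.2 22. ]
t 19.75 q [ 0.73 -0.02 -0.38  0.71 -0.35  2.13] pos [0.4733 0.2867 0.262 ] F [ 0.1 -0.3 -1.4] w 0.0398
wrist [[322.2 183.2]]
top [[207.9 158.8]]
side [[292.5 134.9]]
```

View pics/c6.png

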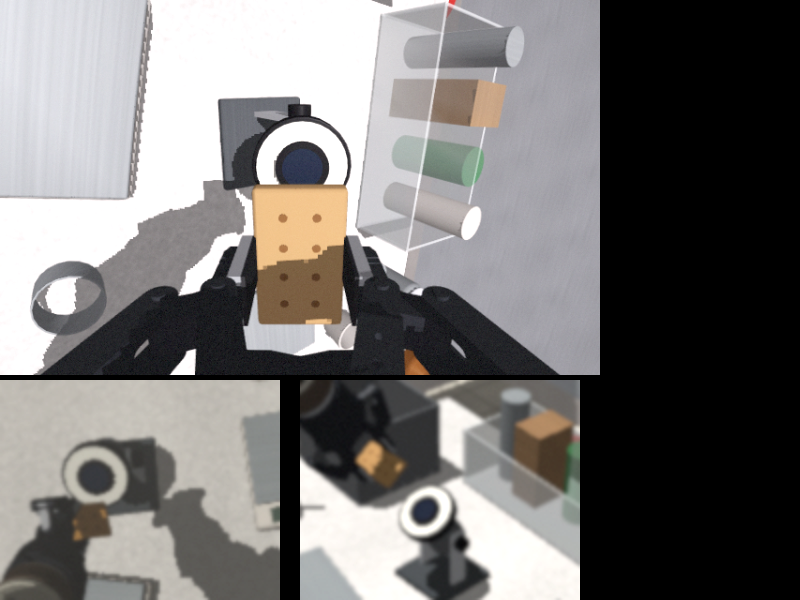

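In the wrist view the ring light is at about (322,176), partly hidden by the biscuit. I'll step 36 mm along tool -x to see the whole ring, then fit it.

```bash
python3 -m inch '[[[0,0,0],[-0.04,0,0],1],[[0,0,0],[-0.06,0,0],1],[[0,0,0],[-0.04,0,0],1],[[0,0,0],[0,0,0],1],[[0,0,0],[0,0,0],1],[[0,0,0],[0,0,0],1]]' | head -3
cat > ring.py <<'E'
from m import *
from fin import *
def ringfit(c,seed):
    """inner (lens disc) ellipse and outer edge of the white ring, nearest the seed"""
    g=cv2.cvtColor(c["img"],cv2.COLOR_RGB2GRAY); T=(np.percentile(g,95)+g[int(seed[1]),int(seed[0])])/2
    k,_=blob(c,g<T,seed); inner=cv2.fitEllipse(k)
    n,l=cv2.connectedComponents((g>T).astype(np.uint8),connectivity=4)
    (x,y),(w,h),_=inner; j=int(y-h/2-4); m=(l==l[j,int(x)]).astype(np.uint8)
    k=max(cv2.findContours(m,cv2.RETR_EXTERNAL,cv2.CHAIN_APPROX_NONE)[0],key=len).reshape(-1,2)
    return inner,cv2.fitEllipse(k),k,m.sum()
E
python3 - <<'E'
from ring import *
L,v,Rt,n=target([.592,.2977],4.7,.6)
c=snap("wrist","w7"); u=proj(c,L)[0]; print(u)
i,o,k,a=ringfit(c,u); print(i,o,len(k),a)
E
```

```text
clock: 20.4
eef_pos: [0.4773, 0.245, 0.2639]
tool_rot: [0.646, 0.703, 0.218, 0.2]
[319.84357672 133.04227846]
((319.0588684082031, 128.19110107421875), (59.01478958129883, 60.78535461425781), 50.998714447021484) ((319.3735656738281, 125.61042785644531), (100.32078552246094, 101.80545043945312), 14.199670791625977) 288 5265
```

Run:
```python
from ring import *
w=load("w7"); T=[(w,(319.8,130)),(t,(207.5,158)),(s,(291.8,135.3))]
I=[];O=[]
for c,sd in T:
    i,o,k,a=ringfit(c,sd); print(np.round(i[0],1),np.round(i[1],1),np.round(o[0],1),np.round(o[1],1),len(k),a); I.append((c,np.array(i[0])));O.append((c,np.array(o[0])))
F=np.array([.592,.2977,.09])
for nm,Q in (("in",I),("out",O)):
    for S_ in (Q,Q[1:],[Q[0],Q[1]],[Q[0],Q[2]]):
        X,e=tri(S_); u=X-F; print(nm,np.round(X,4),np.round(e,1),"lev %.4f tilt %.3f az %.1f"%(np.linalg.norm(u),np.arctan2(np.hypot(u[0],u[1]),u[2]),np.degrees(np.arctan2(-u[1],-u[0]))))
```

```text
[319.1 128.2] [59.  60.8] [319.4 125.6] [100.3 101.8] 288 5265
[207.5 158.2] [16.5 17.9] [385.6 192.4] [423.7 568.7] 3733 145405
[292.  135.1] [12.  14.7] [315.6 150.9] [360.6 626.7] 4313 157405
in [0.5567 0.2979 0.1406] [0.5 0.5 0.4] lev 0.0617 tilt 0.609 az -0.3
in [0.5563 0.2971 0.1416] [0.5 0.4] lev 0.0627 tilt 0.605 az 0.9
in [0.5586 0.2978 0.1373] [0.2 0.1] lev 0.0579 tilt 0.615 az -0.2
in [0.5558 0.2983 0.1412] [0.2 0.1] lev 0.0627 tilt 0.615 az -0.9
out [0.4387 0.0738 0.303 ] [509.5  99.   12.3] lev 0.3450 tilt 0.905 az 55.6
out [ 0.3685 -0.1047  0.4284] [22.9 22.8] lev 0.5713 tilt 0.937 az 61.0
out [0.3623 0.1039 0.4954] [568.1 128. ] lev 0.5046 tilt 0.638 az 40.1
out [0.6356 0.2925 0.0408] [7.  2.6] lev 0.0659 tilt 2.413 az 173.2
```

```bash
cat > edge.py <<'E'
from ring import *
def scan(g,lines,T):
    """subpixel first crossing from bright to dark along each pixel line [(start),(step),n]"""
    out=[]
    for (x,y),(dx,dy),n in lines:
        v=[float(g[int(y+dy*i),int(x+dx*i)]) for i in range(n)]
        for i in range(n-1):
            if v[i]>=T>v[i+1]: f=(v[i]-T)/(v[i]-v[i+1]); out.append((x+dx*(i+f),y+dy*(i+f))); break
    return np.array(out)
def edge(c,lines,T,z=.004):
    g=cv2.cvtColor(c["img"],cv2.COLOR_RGB2GRAY); p=scan(g,lines,T)
    P=onplane(c,p,z)[:,:2]
    vx,vy,x0,y0=cv2.fitLine(np.float32(P*1000),cv2.DIST_HUBER,0,.01,.01).ravel()
    r=abs((P*1000-[x0,y0])@[-vy,vx]); a=np.degrees(np.arctan2(vy,vx))
    print("n",len(p),"az %.1f"%a,"mod90 %.1f"%((a+45)%90-45),"pt",np.round([x0,y0],1),"res %.2f"%np.median(r),"px",np.round(p[[0,-1]],1).tolist())
    return a,np.array([x0,y0])
E
python3 - <<'E'
from edge import *
w=load("wrist6"); g=cv2.cvtColor(w["img"],cv2.COLOR_RGB2GRAY)
print(g[125,215:250],g[90:115,270])
w7=load("w7"); g=cv2.cvtColor(w7["img"],cv2.COLOR_RGB2GRAY); print(g[80,215:250],g[30:75,270])
print("wrist6"); edge(w,[((215,y),(1,0),35) for y in range(110,142,2)],120); edge(w,[((x,85),(0,1),30) for x in range(240,300,4)],120)
print("top right, bottom"); edge(t,[((250,y),(-1,0),18) for y in range(168,174,1)]+[],95); edge(t,[((x,188),(0,-1),20) for x in range(206,238,2)],95)
print("side left/right lower"); edge(s,[((x,195),(0,-1),35) for x in range(281,299,2)],110)
E
```

```text
[210 208 206 205 204 203 206 207 206 207 208 207 208 208 208 208 208 196
 144  51  61  77  83  86  89  88  88  89  87  88  88  86  87  90  90] [206 207 208 208 206 208 207 208 206 206 207 206 207 200 138  77  87  87
  85  87  86  86  90  87  86]
[200 202 202 206 209 207 208 210 209 209 207 208 209 146  51  54  71  85
  87  87  86  86  84  85  85  86  85  85  87  89  93  90  88  88  89] [201 199 199 200 201 201 201 202 201 202 201 200 201 201 204 206 206 207
 208 205 203 201 202 200 199 200 201 202 204 206 205 206 205 207 208 199
 106  93  93  93  92  92  90  90  89]
wrist6
n 16 az -85.2 mod90 4.8 pt [530.4 331.8] res 0.07 px [[232.3, 110.0], [234.2, 140.0]]
n 15 az 4.6 mod90 4.6 pt [569.8 354.6] res 0.03 px [[240.0, 105.1], [296.0, 103.4]]
top right, bottom
n 6 az -6.8 mod90 -6.8 pt [552.6 237.6] res 0.47 px [[240.9, 168.0], [240.1, 173.0]]
n 16 az -85.4 mod90 4.6 pt [535.8 298.5] res 0.12 px [[206.0, 178.2], [236.0, 174.9]]
side left/right lower
n 9 az -85.4 mod90 4.6 pt [534.2 289.4] res 0.30 px [[281.0, 168.8], [297.0, 180.5]]
```

```bash
python3 -m inch '[[[0,0,0],[0,-0.05,0],1],[[0,0,0],[0,-0.08,0],1],[[0,0,0],[0,-0.08,0],1],[[0,0,0],[0,-0.06,0],1],[[0,0,0],[0,-0.03,0],1],[[0,0,0],[0,0,0],1],[[0,0,0],[0,0,0],1],[[0,0,0],[0,0,0],1]]' | head -3
cat > w3.py <<'E'
from edge import *
def centers(c,seed):
    H,S,V=hsv(c); g=cv2.cvtColor(c["img"],cv2.COLOR_RGB2GRAY)
    i,o,k,a=ringfit(c,seed)
    kb,_=blob(c,(S>70)&(H>100)&(H<130)&(V<140),i[0]); b=cv2.fitEllipse(kb)
    # outer black rim: flood dark pixels round the white ring -> convex hull not safe; use white outer only
    return dict(blue=b,inner=i,white=o)
E
python3 - <<'E'
from w3 import *
c=snap("wrist","w8"); L0=np.array([.5567,.298,.1406]); Q={}
for im in (load("w7"),c):
    d=centers(im,proj(im,L0)[0])
    for k,e in d.items(): print(k,np.round(e[0],1),np.round(e[1],1),round(e[2])); Q.setdefault(k,[]).append((im,np.array(e[0])))
for k in Q: X,e=tri(Q[k]); print(k,np.round(X,4),np.round(e,2))
for k in ("blue","inner"): print(k,tri(Q["blue"]+[(t,(207.5,158.2)),(s,(292.,135.1))]))
E
```

```text
clock: 21.12
eef_pos: [0.4044, 0.2403, 0.2141]
tool_rot: [0.646, 0.703, 0.219, 0.2]
blue [319.1 129.5] [40.2 44.4] 120
inner [319.1 128.2] [59.  60.6] 49
white [319.4 125.6] [100.3 101.8] 14Traceback (most recent call last):
  File "<stdin>", line 4, in <module>
  File "w3.py", line 5, in centers
    kb,_=blob(c,(S>70)&(H>100)&(H<130)&(V<140),i[0]); b=cv2.fitEllipse(kb)
                                                        ~~~~~~~~~~~~~~^^^^
cv2.error: OpenCV(4.12.0) /io/opencv/modules/imgproc/src/shapedescr.cpp:361: error: (-201:Incorrect size of input array) There should be at least 5 points to fit the ellipse in function 'fitEllipseNoDirect'
```

Run:
```python
from w3 import *
c=load("w8"); u=proj(c,[.5567,.298,.1406])[0]; print(u); x,y=u.astype(int)
print(ringfit(c,u)[:2])
H,S,V=hsv(c); g=cv2.cvtColor(c["img"],cv2.COLOR_RGB2GRAY)
print(g[y,x-70:x+75:2]); print(S[y,x-30:x+30:3],H[y,x-30:x+30:3]); print(g[y-70:y+70:2,x])
```

```text
[426.39342056 130.59726307]
(((427.57696533203125, 130.5794219970703), (56.672000885009766, 63.194210052490234), 44.955055236816406), ((427.2831115722656, 127.98995971679688), (94.18865966796875, 103.13239288330078), 34.58493423461914))
[ 39  41  42  40  38  44  40  41  27  35  55 146 220 218 219 220 220 218
 219 220 218 117  74  87  90  92  97  99 101 106 105 107 107 111 110 114
 113 114 112 110 111 111 112 110 111 111 110 111 107 106 106 163 212 212
 212 212 213 211 214 214 170  79 142 142 143 142 142 142 142 143 142 141
 143]
[ 7 11 17 14 15 19 14 14 18 15  9 11 17 15  9 16 13 13 11 12] [ 10  15 165 174 135 120 135 130 135 133 128 126 135 137 135 133 125 130
 126   6]
[204 203 202 202 201 200 189 121 129 170 223 223 223 223 221 222 221 221
 221 221 207 116 117 116 113 112 106 110 105 109 108 111 116 113 113 114
 108 109 105  98  93  88  82  74  70  67  66  50  49  49  86 215 217 216
 216 216 216 215 215 210  41 113 207 204 207 205 203 201 199 203]
```

Run:
```python
from w3 import *
a,b=load("w7"),load("w8")
ra,rb=ringfit(a,(319,128)),ringfit(b,(427,130))
for j,nm in ((0,"inner"),(1,"white")):
    Q=[(a,np.array(ra[j][0])),(b,np.array(rb[j][0]))]; X,e=tri(Q); print(nm,np.round(X,4),np.round(e,2))
    if j==0: X,e=tri(Q+[(t,np.array((207.5,158.2))),(s,np.array((292.,135.1)))]); print(nm,"all",np.round(X,4),np.round(e,2))
    yv=4.65*np.pi/180; ex=np.array([np.cos(yv),np.sin(yv),0]);ey=np.array([-np.sin(yv),np.cos(yv),0]); print("ex,ey,z",X@ex,X@ey,X[2])
# white outer contour bounding: rows/cols extents
for r in (ra,rb): k=r[2]; print(k.min(0),k.max(0))
```

```text
inner [0.5544 0.2983 0.1436] [0.1 0.1]
inner all [0.5567 0.2979 0.1411] [0.72 0.76 0.54 0.32]
ex,ey,z 0.5789991231881356 0.25175537218472854 0.14110160344884326
white [0.5557 0.3003 0.1419] [0.1 0.1]
ex,ey,z 0.5782329395171656 0.2542579103872667 0.14186985707151079
[269  75] [370 177]
[379  78] [476 178]
```

Run:
```python
from w3 import *
from scipy.optimize import brentq
yv=np.radians(4.65); ex=np.array([np.cos(yv),np.sin(yv),0]);ey=np.array([-np.sin(yv),np.cos(yv),0])
X=.5785*ex+.2525*ey+np.array([0,0,.1415])
def asp(c,k,t):
    n=-np.sin(t)*ex+np.array([0,0,np.cos(t)]); e1=np.cross(ey,n)
    o,d=rays(c,k); P=o+d*(((X-o)@n)/(d@n))[:,None]-X
    q=np.float32(np.c_[P@e1,P@ey]*1e4); (cx,cy),(a,b),ang=cv2.fitEllipse(q); M=cv2.boxPoints(((cx,cy),(a,b),ang))
    th=np.radians(ang); w=np.hypot(a*np.cos(th),b*np.sin(th)); h=np.hypot(a*np.sin(th),b*np.cos(th)); return w/h,w/10,h/10,cx/10,cy/10
for nm,sd in (("w7",(319,128)),("w8",(427,130))):
    c=load(nm); r=ringfit(c,sd)
    for t_ in (.45,.5,.55,.6,.65): print(nm,"white",t_,np.round(asp(c,r[2],t_),3))
```

```text
w7 white 0.45 [ 1.009 82.754 82.042  0.861  0.228]
w7 white 0.5 [ 1.002 82.214 82.028  0.563  0.234]
w7 white 0.55 [ 0.998 81.893 82.02   0.271  0.236]
w7 white 0.6 [ 9.9700e-01  8.1786e+01  8.2019e+01 -1.6000e-02  2.3600e-01]
w7 white 0.65 [ 0.998 81.892 82.024 -0.303  0.232]
w8 white 0.45 [ 1.045 85.383 81.745  1.393  0.105]
w8 white 0.5 [ 1.021 83.456 81.724  1.045  0.115]
w8 white 0.55 [ 1.001 81.823 81.712  0.728  0.12 ]
w8 white 0.6 [ 0.985 80.458 81.706  0.434  0.123]
w8 white 0.65 [ 0.971 79.34  81.707  0.158  0.122]
```

```bash
cat > held.py <<'E'
from w3 import *
def held(c,zt=-.0077):
    o=telemetry.get_obs(); M=R.from_quat(o["tool_rot"]).as_matrix(); H,S,V=hsv(c)
    m=((S>60)&(H<25)&(V>60)).astype(np.uint8); m=cv2.morphologyEx(m,cv2.MORPH_CLOSE,np.ones((3,3)))
    k,_=blob(c,m,(320,260)); O,d=rays(c,k); p0=o["eef_pos"]+M[:,2]*zt; P=O+d*(((p0-O)@M[:,2])/(d@M[:,2]))[:,None]
    q=(P-o["eef_pos"])@M; print("held rect (tool mm)",cv2.minAreaRect(np.float32(q[:,:2]*1000)),"px",k.min(0),k.max(0))
E
python3 - <<'E'
from held import *
held(load("w8"))
yv=np.radians(4.65); ex=np.array([np.cos(yv),np.sin(yv),0]);ey=np.array([-np.sin(yv),np.cos(yv),0])
X=.5785*ex+.2525*ey+np.array([0,0,.1415])
_,_,Rt,n=target([0,0],4.65,.56); v=X+.123*n; print("view",v)
delta(v-Rt@[0,0,.0013],Rt)
E
```

```text
held rect (tool mm) ((-0.04779052734375, -0.8211498260498047), (72.96993255615234, 41.47279357910156), 0.25388455390930176) px [269 197] [370 345]
view [0.49100517 0.29327047 0.24571238]
turn [ 0.0067 -0.0006  0.0004] rows 0.3  shift [0.1532 0.3119 0.0667] mm [46.  93.6 20. ]
t 21.17 q [ 0.77 -0.15 -0.63  0.6  -0.36  2.16] pos [0.4044 0.2401 0.2141] F [-0.7  0.4 -0.2] w 0.0398
```

```bash
python3 -m inch '[[[0.0067,-0.0006,0.0004],[0,0,0],1],[[0,0,0],[0.02,0.04,0.01],1],[[0,0,0],[0.04,0.08,0.02],1],[[0,0,0],[0.04,0.08,0.02],1],[[0,0,0],[0.03,0.06,0.01],1],[[0,0,0],[0.015,0.035,0.005],1],[[0,0,0],[0.008,0.017,0.002],1],[[0,0,0],[0,0,0],1],[[0,0,0],[0,0,0],1],[[0,0,0],[0,0,0],1]]' | head -3
cat > chk.py <<'E'
from held import *
yv=np.radians(4.65); ex=np.array([np.cos(yv),np.sin(yv),0]);ey=np.array([-np.sin(yv),np.cos(yv),0])
X=.5785*ex+.2525*ey+np.array([0,0,.1415])
_,_,Rt,n=target([0,0],4.65,.56); v=X+.123*n
delta(v-Rt@[0,0,.0013],Rt)
E
python3 chk.py
```

```text
clock: 22.0
eef_pos: [0.4885, 0.2916, 0.2444]
tool_rot: [0.652, 0.707, 0.201, 0.187]
turn [-0.0006  0.0003  0.0002] rows 0.0  shift [ 0.0047  0.0097 -0.0033] mm [ 1.4  2.9 -1. ]
t 22.00 q [ 0.7   0.04 -0.35  0.72 -0.31  2.12] pos [0.4885 0.2916 0.2444] F [-0.2  0.3 -0.1] w 0.0396
```

```bash
python3 -m inch '[[[0,0,0],[0.005,0.012,-0.003],1],[[0,0,0],[0,0,0],1],[[0,0,0],[0,0,0],1],[[0,0,0],[0,0,0],1]]' | head -3
python3 - <<'E'
from chk import *
w=snap("wrist","w9");s9=snap("side","s9");t9=snap("top","t9"); held(w)
# other biscuits and camera unmoved: picture difference in their windows
d=lambda a,b,x0,x1,y0,y1: np.abs(a["img"][y0:y1,x0:x1].astype(int)-b["img"][y0:y1,x0:x1]).mean().round(1)
print("diff side board sq/rounds",d(s,s9,380,415,268,295),d(s,s9,440,475,275,305),d(s,s9,412,445,298,322),"foot/head",d(s,s9,282,320,155,185))
print("top",d(t,t9,420,455,135,165),d(t,t9,422,452,172,200),d(t,t9,385,413,172,198))
# biscuit height check from side and top: blob centroid vs predicted
for c in (s9,t9):
    H,S,V=hsv(c); u=proj(c,v+n*.0045)[0]; k,m=blob(c,(S>70)&(H<28)&(V>40),u); print("pred",np.round(u,1),"blob",np.round(k.mean(0),1),k.min(0),k.max(0),"lens",[np.round(q,1) for q in proj(c,X)])
E
```

```text
clock: 22.33
eef_pos: [0.4914, 0.294, 0.2478]
tool_rot: [0.651, 0.707, 0.202, 0.187]
turn [-0.0004  0.0001  0.0002] rows 0.0  shift [-0.0022 -0.005   0.0009] mm [-0.7 -1.5  0.3]
t 22.33 q [ 0.7   0.05 -0.33  0.72 -0.31  2.12] pos [0.4914 0.294  0.2478] F [ 0.6 -0.4  0.1] w 0.0401
held rect (tool mm) ((-0.0460357666015625, -0.7978649139404297), (73.38214874267578, 41.56035232543945), 0.22142450511455536) px [269 196] [370 345]
diff side board sq/rounds 0.6 0.6 0.6 foot/head 8.5
top 4.2 4.1 4.2
pred [272.9 112.6] blob [274.1 112.3] [262 101] [287 123] lens [array([292. , 134.9])]
pred [196.  175.5] blob [203.4 174.4] [194 165] [212 183] lens [array([206.7, 158.7])]
```

Run:
```python
from held import *
for n,sd in (("s9",(292,135)),("t9",(207,158))):
    c=load(n); H,S,V=hsv(c); k,_=blob(c,V<(125 if n=="s9" else 95),sd); print(n,np.round(cv2.fitEllipse(k)[0],1),k.min(0),k.max(0))
    k,_=blob(s if n=="s9" else t,(hsv(s if n=="s9" else t)[2])<(125 if n=="s9" else 95),sd); print(" before",np.round(cv2.fitEllipse(k)[0],1))
print(telemetry.get_obs()["joint_vel"].round(3))
```

```text
s9 [307.2 148.8] [0 0] [639 383]
 before [292. 135.]
t9 [279.2 271.7] [122 139] [417 399]
 before [207.5 158.2]
[0.    0.001 0.002 0.001 0.    0.002]
```

The arm is still, the biscuit is held centred and nothing else was touched. Handing in.

```bash
python3 -c "
from workcell import workorder
print(workorder.job_done())"
```

```text
the job is handed in; nothing more can be done
None
```

I weighed the oblong biscuit, free on the pan for over 1.5 s within about 2 mm of its centre, then handed in at about 22 s with it held underside to the lens, level, about 12 cm out and centred to within a few mm by my measurements; the other biscuits had not moved, but a shadow on the lens spoiled my last check that the camera head had not moved.

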